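# Stow the charcoal case under the spring flap

## Robot

A 7-joint arm with a two-finger parallel gripper is mounted at the origin on the work surface. World frame = base frame: x ahead of the robot, y to its left, z up, the work surface at z = 0. Lengths are in mm, angles in rad, forces in N, time in s.
With the tool pointing down it reaches from about 400 to 925 mm from the base axis. Payload 5.6 kg.
Tool frame: the origin (TCP) lies at the very end of the fingers, on their centre line; the grasp point (between the pads) lies bot.grip_depth behind it (bot.grip_depth is the distance from the TCP to the grasp point, in mm); z points along the fingers, y is the direction in which the jaws open and shut (so a half turn about z gives the same grasp; the last joint's range is limited). The gripper opens to 85 mm and grips with 20 to 120 N. Pads are 22 mm wide; open, the fingers measure 114 mm over their backs; the gripper's body (76 mm by 85 mm) begins 54 mm behind the grasp point. The pads swing forward as they close: fully open they stand 13 mm farther back than shut.
Start: joints at [1.214, 0.468, -0.012, 1.603, 0.006, 1.071, -0.056], TCP at [200.598, -618.279, 231.29] pointing down, gripper open.
Joint ranges: [-2.53, 2.53], [-0.31, 2.02], [-1.57, 1.55], [0.28, 2.44], [-1.29, 4.43], [0.15, 1.84], [-2.92, 2.92]. Speed limits (rad/s): [2.57, 2.57, 3.14, 3.14, 3.14, 3.14, 3.14].

## Interface

Orientations are given as a rotation vector (axis times angle).
In Python, from cell import bot, monitor, cams, order gives the robot as it stands. The module is installed in compiled form; this text tells all that it offers. Calls block until the motion is done:
- bot.reach(position, orientation): joint-space move of the TCP to a pose.
- bot.move_straight(position, attitude=None, rate=150, contact_N=None): straight line of the TCP; attitude=None keeps the orientation; rate is the mean speed in mm/s. With contact_N (N) it stops when the force on the tool has changed by that much, and returns True; else False.
- bot.move_joints(angles): joint-space move.
- bot.grip(opening, grip_force=None): finger opening in mm; grip_force is the grip in N (None keeps the last); returns when the fingers have stopped.
- bot.dwell(seconds).
- bot.inverse_kinematics(position, orientation): joint angles nearest the present ones, or None.
- monitor.state(): the state.
- cams.camera(name): name is "side" or "top"; returns (picture, depth): 480x640x3 uint8, red, green, blue; 480x640 float32, mm along the optical axis (not along the pixel's ray), 0 where there is no reading.
- cams.camera_model(name): a dict with "fx", "fy", "cx", "cy" (pixels), "rvec" (rotation vector, rad) and "tvec" (3), from world to camera coordinates, as OpenCV has them. Camera axes: x right, y down, z forward; pixel columns grow to the right and rows downward; lengths in mm; the calibration is good to about 2 mm. A picture is of the moment at which its call begins. camera_model takes no time and is no camera call.
A pose or a line that the arm cannot do raises bot.IKError and nothing moves.
- order.finish_job(): hands the job in, once; it reports no verdict.
The state is a dict: "time": time; "joint_pos": joint angles; "qvel": joint speeds; "joint_efforts": joint torques, N m; "ee_pos": TCP position; "orientation": TCP orientation; "ft_force": force on the tool from outside, world axes, zero at the start; "ft_torque": the same for the moment, N m; "width": finger opening in mm.
Only numpy, scipy, OpenCV 4.12 (cv2) and the standard library are available. Lean on these libraries where they do the work, as an engineer would, in place of code of your own. Each camera call takes 0.05 s, during which the arm holds its last target.

## Task

Put the charcoal case away in its wooden dock: press the yellow pedal with one fingertip to hold the spring-closed teal flap open, and while it is held push the case along the lane with the other finger until all of it is past the flap's hanging lip. Then let go of the pedal so the flap drops shut behind the case, and move clear. Only push the case, never lift or tip it, and leave the other things on the table where they are.

Things in the scene. Friction and masses are not known exactly. Their poses are not given: they have to be found in the camera images.
- dock: fixed light-wood storage dock, 290 mm long (its x -185..103 mm). Origin on the table under the hinge axis, at the front face of the flap's lip (the mouth). x runs along the lane, the way the case is pushed; y from the lane towards the pedal; z up. Lane floor y -104..0, top 8 mm above the table. Hinge axis along x at y 0, 34 mm above the table. Back stop face at x 98.
- mouth (a point): middle of the lane floor at the mouth: dock (0, -44, 8) mm. The guides are slick white plastic. Inner guide, face at y -6.5, 28 mm high, runs the lane's whole length. Outer guide: face at y -91, 18 mm high, before the mouth; funnels over x -50..0; behind the mouth face at y -82, 26 mm high (lane 75.5 mm wide there).
- flap (a joint): flap hinge, rad: 0 shut; grows as the pedal goes down and the flap rises; end stop 0.8. Flap and pedal are one rocker of 3 mm plate. From 0.55 rad on, the lip clears the case. At 0.65 the flap's edge is 60 mm above the table. Spring torque 0.055 N m at 0, 0.12 N m at 0.65 (4 to 5 N on the pedal 27 mm from the axis).
- lip (a point): lower edge of the lip, middle. Teal flap: dock x 0..95, y -40..0, over the inner half of the lane; the strip y -45..-80 stays open above for a finger. The lip, 4 mm thick (x 0..4), hangs from it at y -24..-40; shut, its edge is 16 mm above the table and bars the case, whose top is at 26 mm. Pushing along x does not open it.
- pedal (a point): middle of the top face of the yellow ribbed pedal: dock x -185..30, y 0..48, beside the lane; shut, it slopes down 0.1 rad away from the axis, top about 32 mm above the table here. It may be pressed anywhere along its length, and a finger can slide along it while pressing. This point: dock x -77.5, 30 mm from the axis, moving with the pedal. Nothing lies under the pedal.
- case: loose flat wooden charcoal case, 80 mm (x, along the lane) by 72 mm (y) by 18 mm high, about 0.14 kg, paper patch on top. Origin at the centre of its underside. It starts on the lane (underside 8 mm above the table), its x roughly along the dock's, its front face 30 to 60 mm before the mouth. Home: all of it behind the lip, its origin at dock x 46..58 mm.
- dish_near: white porcelain dish, 90 mm across, 18 mm high, on the table beside the lane; origin centre of underside
- jar_near: pigment jar, 48 mm across, 60 mm high, on the table beyond the back stop; origin centre of underside
- tape: teal tape roll lying flat, 68 mm across, 24 mm high, on the table before the lane; origin centre of underside
- bottle: clear bottle with green cap, 60 mm across, 160 mm high; origin centre of underside
- mug: blue mug, 76 mm across, 85 mm high; origin centre of underside
- dish_far: white porcelain dish, 110 mm across, 20 mm high; origin centre of underside
- knife: palette knife, 200 mm long, lying on the table; origin at its underside
- stone: grey kneading block, 60 x 35 x 25 mm; origin centre of underside
There are look-alikes about, which are no part of the job. Several things have the shape of the case; the one meant has the colours described above.

How it is judged (in metres and radians):
On the way, in this order (a step that is already met when the one before it is completed fails the run):
1. a finger on the pedal holds the flap open while the case is still before the mouth (value of joint flap above 0.45 rad and contact force between the fingers and flap above 0.3 N and x of case in the frame of dock below -0.04 m), for 0.1 s.
2. the case is all past the lip while a finger still holds the flap open (value of joint flap above 0.4 rad and contact force between the fingers and flap above 0.3 N and x of case in the frame of dock above 0.0445 m), for 0.1 s.
At the end, for the whole second after the job is handed in: The case lies flat on the lane wholly behind the lip (its origin at dock x 44..62 mm, y -52..-36 mm, along the lane within 0.12 rad), at rest, and the flap is shut (joint below 0.08 rad) (x of case in the frame of dock between 0.044 and 0.062 m and y of case in the frame of dock between -0.052 and -0.036 m and z of case in the frame of dock below 0.012 m and angle between the x axis of case and the x axis of dock, either way round below 0.12 rad and value of joint flap below 0.08 rad and linear speed of case below 0.01 m/s and angle between case's own z axis and vertical below 0.08 rad); the robot touches nothing.
It fails at once if the case is lifted or tipped (more than 10 mm off the lane or 0.2 rad) (z of case in the frame of dock above 0.018 m or angle between case's own z axis and vertical above 0.2 rad).
It fails at once if another thing on the table is moved by more than 20 mm (distance of any of dish_near, jar_near, tape, bottle, mug, dish_far, knife, stone from where it was at the start of the episode above 0.02 m).
It also fails if it takes over 40 s, if anything falls off the work surface, if the arm or the gripper's body presses on something with over 40 N, if the wrist force passes 120 N, or if a joint passes its speed limit or range.

## Working session

There is one attempt and no reset: what is moved stays moved. The work goes in short steps, each a Python script; the robot and the scene stay as the last script left them, time stands still between calls to the robot, and variables do not carry over. Pictures are saved under pics/ and viewed, and the job is handed in when it is done.

```bash
mkdir -p pics; ls; python3 - <<'E'
from cell import bot, monitor, cams, order
import cv2,numpy as np
for n in("top","side"):
    p,d=cams.camera(n); cv2.imwrite(f"pics/{n}0.png",p[:,:,::-1]); np.savez(f"{n}0.npz",p=p,d=d); print(n,cams.camera_model(n))
print(monitor.state(), bot.grip_depth)
E
```

```text
pics
top {'fx': 443.3450997625884, 'fy': 443.3450997625884, 'cx': 320.7778860511123, 'cy': 239.4729906266085, 'rvec': array([ 2.1181969, -2.1845194,  0.0775084]), 'tvec': array([  44.2673059 ,  595.79449442, 1066.58915371])}
side {'fx': 524.9721238940373, 'fy': 524.9721238940373, 'cx': 329.8097751416446, 'cy': 238.58308267412147, 'rvec': array([ 0.41906826, -2.83857464,  1.02183762]), 'tvec': array([ 553.03236789,  143.53320921, 1220.15094436])}
{'time': 0.1, 'joint_pos': array([ 1.21401464,  0.46830139, -0.01158696,  1.60351905,  0.00599047,
        1.07141529, -0.05630724]), 'qvel': array([-1.59255705e-03, -2.61525227e-03,  4.82778689e-04, -3.23317188e-03,
        7.89793944e-05,  3.37808219e-03,  1.27744497e-03]), 'joint_efforts': array([ 5.23073049e-04, -5.33521628e+01,  2.12134863e-02, -2.51969326e+01,
        1.14886949e-02,  4.26599188e-03, -1.00383403e-05]), 'ee_pos': array([ 200.40397277, -617.80957675,  230.43078092]), 'orientation': array([-3.10148156e+00, -4.90482394e-01,  5.71603111e-04]), 'ft_force': array([ 0.32151593, -0.06511364,  0.2141439 ]), 'ft_torque': array([ 0.01187035, -0.01750611, -0.02041402]), 'width': 85.41837810355554} 18.700000000000003
```

View pics/top0.png

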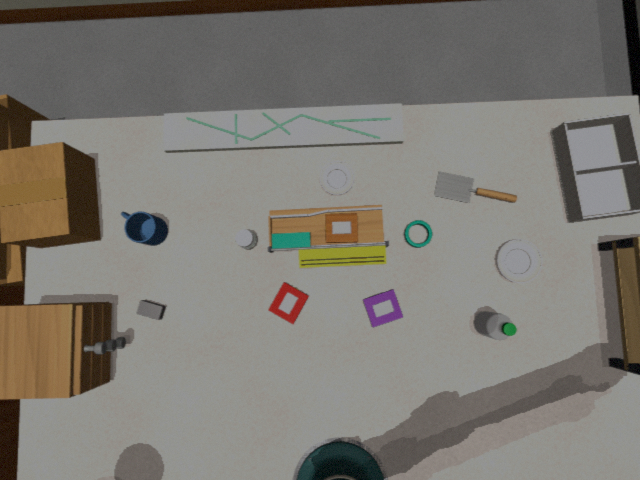

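View pics/side0.png

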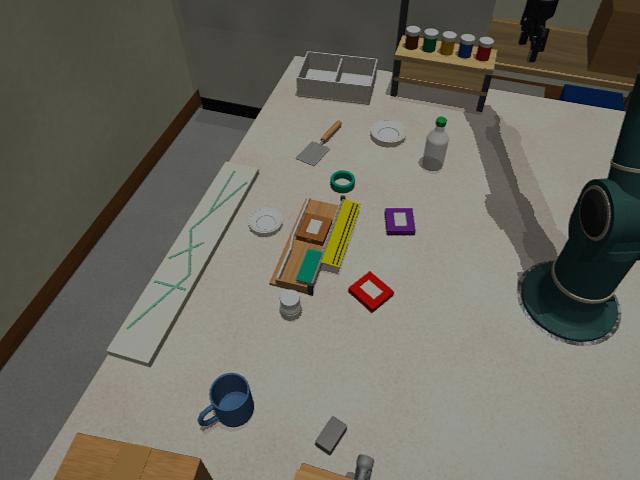

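```bash
cat > h.py <<'E'
import cv2,numpy as np
from scipy.spatial.transform import Rotation as R
from cell import bot, monitor, cams, order
def proj(n,P):
    m=cams.camera_model(n);K=np.array([[m['fx'],0,m['cx']],[0,m['fy'],m['cy']],[0,0,1]])
    return cv2.projectPoints(np.array(P,float).reshape(-1,3),m['rvec'],m['tvec'],K,None)[0].reshape(-1,2)
def cloud(n,d):
    m=cams.camera_model(n);v,u=np.mgrid[0:480,0:640]
    X=np.stack([(u-m['cx'])/m['fx']*d,(v-m['cy'])/m['fy']*d,d],-1).reshape(-1,3)
    return ((X-m['tvec'])@R.from_rotvec(m['rvec']).as_matrix()).reshape(480,640,3)
E
python3 - <<'E'
from h import *
for n in("top","side"):
    z=np.load(f"{n}0.npz");p,d=z['p'],z['d'];C=cloud(n,d)
    print(n,proj(n,[[200,-618,231],[0,0,0],[600,0,0]]))
    if n=="top": a=(190,280,225,440)
    else: a=(185,305,260,370)
    c=p[a[0]:a[1],a[2]:a[3]]
    s=min(800//c.shape[1],600//c.shape[0]); 
    c=cv2.resize(c,None,fx=s,fy=s,interpolation=cv2.INTER_CUBIC); c=np.clip(c*1.3,0,255).astype(np.uint8)
    cv2.imwrite(f"pics/{n}crop.png",c[:,:,::-1]); print(s)
    if n=="top":
        for q in [(228,355),(228,342),(228,330),(240,292),(256,340),(302,288),(308,383),(220,300),(246,246),(233,405),(180,337),(214,375)]:
            print(q,C[q].round(1),p[q],d[q])
E
```

```text
top [[663.25259569 425.98977644]
 [339.17831051 487.12464604]
 [331.32371123 239.23388256]]
3
(228, 355) [623.5 -60.   25.7] [133  84  41] 1104.88
(228, 342) [624.1 -27.6  29.1] [149 149 151] 1102.5748
(228, 330) [625.1   2.2  29.4] [133  84  44] 1103.3691
(240, 292) [597.6  97.1  34.4] [ 33 137 115] 1098.4398
(256, 340) [554.2 -20.3  34.7] [146 147  43] 1089.8643
(302, 288) [445.3 111.8  20.9] [147 146 149] 1096.3114
(308, 383) [ 424.1 -121.6   18.7] [147 148 150] 1088.9209
(220, 300) [650.5  77.9  11.2] [149 114  76] 1126.507
(246, 246) [584.7 208.5  51.5] [92 90 90] 1083.5555
(233, 405) [ 606.9 -183.3   25.4] [ 30 112  95] 1099.5419
(180, 337) [752.9 -19.5   1.8] [147 148 152] 1143.5399
(214, 375) [ 660.1 -112.9    6.4] [149 116  73] 1126.2434
side [[524.59458109  56.74383864]
 [567.75293955 300.33850239]
 [321.29378282 242.24070677]]
5
```

View pics/topcrop.png

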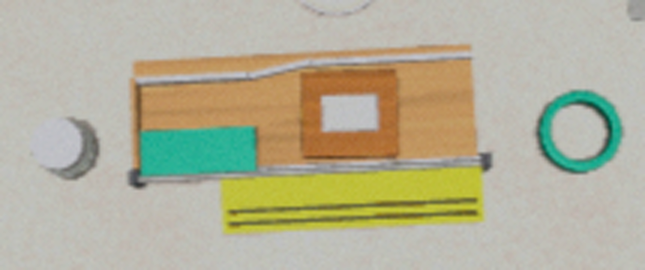

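View pics/sidecrop.png

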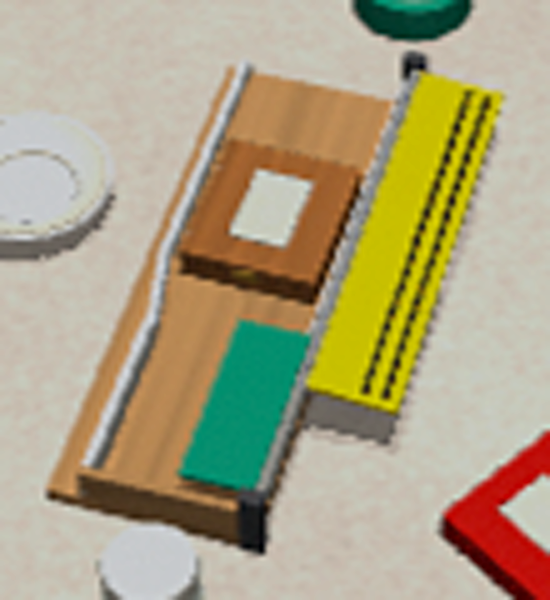

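```bash
cat > fit.py <<'E'
from h import *
from scipy.optimize import least_squares
def ray(n,u,v,z):
    m=cams.camera_model(n);Rm=R.from_rotvec(m['rvec']).as_matrix();c=-Rm.T@m['tvec']
    dd=(np.c_[(np.atleast_1d(u)-m['cx'])/m['fx'],(np.atleast_1d(v)-m['cy'])/m['fy'],np.ones(np.size(u))])@Rm
    return c+dd*((z-c[2])/dd[:,2])[:,None]
if __name__=="__main__":
  for n in("top","side"):
    z=np.load(f"{n}0.npz");p=z['p'];hsv=cv2.cvtColor(p,cv2.COLOR_RGB2HSV);C=cloud(n,z['d'])
    H,S,V=[hsv[...,i].astype(int) for i in range(3)]
    W=(C[...,0]>520)&(C[...,0]<700)&(C[...,1]>-150)&(C[...,1]<185)
    ms={'yellow':((H>22)&(H<35)&(S>140)&W,33),'teal':((H>70)&(H<95)&(S>100)&W,37),'case':((H<14)&(S>140)&(V>90)&W&(C[...,2]>17),26)}
    for k,(M,zz) in ms.items():
        M=M.astype(np.uint8); nn,L,st,_=cv2.connectedComponentsWithStats(M); i=1+st[1:,4].argmax(); M=(L==i).astype(np.uint8)
        vs,us=np.nonzero(M); print(n,k,st[i], 'med z',np.median(C[M>0][:,2]).round(1), 'rgb',np.median(p[M>0],0))
        c=cv2.findContours(M,cv2.RETR_EXTERNAL,cv2.CHAIN_APPROX_NONE)[0][0][:,0,:]
        P=ray(n,c[:,0],c[:,1],zz)[:,:2].astype(np.float32); r=cv2.minAreaRect(P); print('  ',np.round(r[0],1),np.round(r[1],1),round(r[2],2)); print('   ',cv2.boxPoints(r).round(1).tolist())
E
python3 fit.py
```

```text
top yellow [ 299  246   87   22 1367] med z 32.9 rgb [146. 147.  45.]
   [553.7 -25.7] [ 43.4 212.6] 1.02
    [[530.0999755859375, 80.0999984741211], [533.9000244140625, -132.39999389648438], [577.2999877929688, -131.60000610351562], [573.5, 80.9000015258789]]
top teal [272 232  38  17 554] med z 35.0 rgb [ 33. 136. 115.]
   [597.6 100.7] [36.4 93.1] 0.97
    [[578.7000122070312, 146.89999389648438], [580.2000122070312, 53.79999923706055], [616.5999755859375, 54.400001525878906], [615.0, 147.5]]
top case [335 234   9   3  13] med z 24.5 rgb [134.  88.  54.]
   [607.2 -19.6] [19.9  5. ] 88.04
    [[604.4000244140625, -29.5], [609.4000244140625, -29.700000762939453], [610.0999755859375, -9.800000190734863], [605.0999755859375, -9.600000381469727]]
side yellow [ 321  199   40   69 1179] med z 32.8 rgb [154. 147.   0.]
   [553.8 -22.5] [ 46.3 219.1] 0.85
    [[529.0, 86.69999694824219], [532.2999877929688, -132.39999389648438], [578.5999755859375, -131.6999969482422], [575.4000244140625, 87.4000015258789]]
side teal [296 249  26  34 505] med z 35.4 rgb [  3. 110.  85.]
   [598.  104.3] [36.7 95.7] 1.13
    [[578.7000122070312, 151.8000030517578], [580.5999755859375, 56.099998474121094], [617.2999877929688, 56.79999923706055], [615.4000244140625, 152.5]]
side case [296 214  36  28 286] med z 26.0 rgb [121.  74.  36.]
   [626.4 -22.9] [76.5 69.6] 89.05
    [[591.0, -60.599998474121094], [660.5999755859375, -61.70000076293945], [661.9000244140625, 14.699999809265137], [592.2000122070312, 15.899999618530273]]
```

The picture set shows three case-shaped things: brown in the lane at top (342,228), red at (288,302) and purple at (383,308). None is really charcoal. The lane one is wooden with a paper patch, lies flat between the guides, and measures 79×71 mm with its front about 36 mm before the mouth. That is exactly the described start, so I choose it. The dock is about (578, 53) mm with x along world +y (yaw 91°).

```bash
cat >> h.py <<'E'
a=np.pi/2+0.0175
EX=np.array([np.cos(a),np.sin(a),0]);EY=np.array([-np.sin(a),np.cos(a),0]);O=np.array([578,53,0.])
def w(x,y,z): return O+x*EX+y*EY+np.array([0,0,z])
def dk(P): P=np.asarray(P)-O; return np.stack([P@EX,P@EY,P[...,2]],-1)
def rot(s):
    y=s*EY; z=np.array([0,0,-1.]); return R.from_matrix(np.c_[np.cross(y,z),y,z]).as_rotvec()
def snap(n,name,box=None):
    p,d=cams.camera(n); np.savez(name+".npz",p=p,d=d); c=p if box is None else p[box[0]:box[1],box[2]:box[3]]
    s=max(1,min(800//c.shape[1],600//c.shape[0])); c=cv2.resize(c,None,fx=s,fy=s,interpolation=cv2.INTER_CUBIC)
    cv2.imwrite(f"pics/{name}.png",np.clip(c*1.3,0,255).astype(np.uint8)[:,:,::-1])
def st():
    s=monitor.state(); print('t',round(s['time'],2),'dock',dk(s['ee_pos']).round(1),'F',s['ft_force'].round(2),'w',round(s['width'],1)); return s
E
python3 - <<'E'
from h import *
for s in(1,-1):
    for P in [w(-135,-13,150),w(-135,-13,15),w(2,-13,15)]:
        q=bot.inverse_kinematics(P,rot(s)); print(s,None if q is None else np.round(q,2))
E
```

```text
1 [-0.77  0.92  1.34  1.85 -0.97  1.22 -2.23]
1 [-0.05  0.68  0.17  1.86 -0.18  0.62 -2.89]
1 [ 0.69  1.26 -1.34  1.81  1.31  1.28  2.11]
-1 [ 0.54  0.56 -0.61  1.77  0.39  0.93 -0.22]
-1 [ 0.47  0.75 -0.53  1.82  0.55  0.72 -0.35]
-1 [ 0.22  0.74 -0.5   1.84  0.52  0.7  -0.56]
```

```bash
python3 - <<'E'
from h import *
bot.reach(w(-135,-13,230),rot(-1)); bot.grip(70)
st(); bot.move_straight(w(-135,-13,70),rate=120); st()
snap("side","side1",(100,330,230,430)); snap("top","top1",(150,310,220,460))
E
```

```text
t 2.77 dock [-135.3  -12.9  230. ] F [-0.11 -0.74 -0.7 ] w 70.0
t 4.26 dock [-135.   -13.6   70.8] F [0.79 0.82 0.17] w 70.1
```

View pics/side1.png

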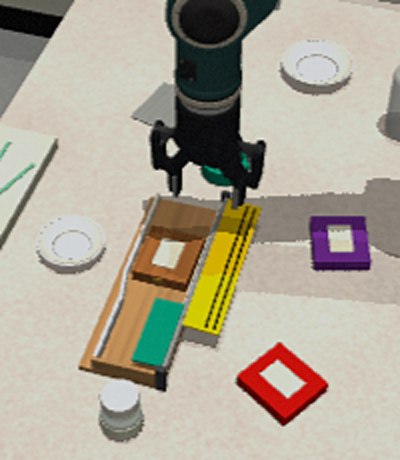

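View pics/top1.png

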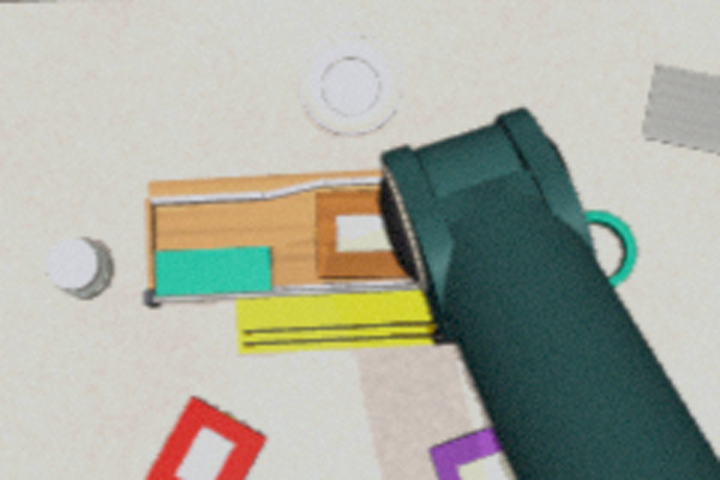

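The side crop shows both finger tips, at about full-image (318,197) over the lane behind the case and (350,203) over the pedal. I'll check their height from the picture and depth.

```bash
python3 - <<'E'
from h import *
for z in (70,75,80): print(z,proj("side",[w(-124,-48,z),w(-124,-62,z),w(-124,22,z),w(-124,36,z)]).round(1).tolist())
z=np.load("side1.npz");D=dk(cloud("side",z['d']))
for r in range(180,210,2): 
    print(r,[tuple(D[r,c].round(0).astype(int)) for c in (314,318,322,346,350,354)])
E
```

```text
70 [[318.7, 201.5], [313.3, 200.4], [345.5, 207.1], [351.0, 208.2]]
75 [[318.6, 200.2], [313.3, 199.0], [345.6, 205.7], [351.0, 206.9]]
80 [[318.6, 198.8], [313.2, 197.7], [345.6, 204.3], [351.1, 205.5]]
180 [(np.int64(-133), np.int64(-62), np.int64(133)), (np.int64(-119), np.int64(-47), np.int64(150)), (np.int64(-116), np.int64(-36), np.int64(156)), (np.int64(-141), np.int64(17), np.int64(146)), (np.int64(-284), np.int64(-5), np.int64(7)), (np.int64(-121), np.int64(41), np.int64(171))]
182 [(np.int64(-131), np.int64(-61), np.int64(129)), (np.int64(-119), np.int64(-47), np.int64(143)), (np.int64(-115), np.int64(-36), np.int64(150)), (np.int64(-132), np.int64(19), np.int64(149)), (np.int64(-143), np.int64(26), np.int64(141)), (np.int64(-271), np.int64(9), np.int64(16))]
184 [(np.int64(-127), np.int64(-60), np.int64(126)), (np.int64(-125), np.int64(-49), np.int64(131)), (np.int64(-252), np.int64(-77), np.int64(3)), (np.int64(-124), np.int64(21), np.int64(150)), (np.int64(-142), np.int64(27), np.int64(135)), (np.int64(-270), np.int64(10), np.int64(9))]
186 [(np.int64(-120), np.int64(-58
[... 2682 characters left out ...]
np.int64(-167), np.int64(13), np.int64(35)), (np.int64(-175), np.int64(22), np.int64(29)), (np.int64(-176), np.int64(32), np.int64(31))]
206 [(np.int64(-160), np.int64(-72), np.int64(10)), (np.int64(-162), np.int64(-62), np.int64(11)), (np.int64(-171), np.int64(-53), np.int64(4)), (np.int64(-162), np.int64(14), np.int64(33)), (np.int64(-164), np.int64(25), np.int64(34)), (np.int64(-164), np.int64(35), np.int64(36))]
208 [(np.int64(-154), np.int64(-71), np.int64(8)), (np.int64(-157), np.int64(-60), np.int64(8)), (np.int64(-161), np.int64(-51), np.int64(7)), (np.int64(-156), np.int64(16), np.int64(32)), (np.int64(-155), np.int64(27), np.int64(36)), (np.int64(-162), np.int64(36), np.int64(31))]
```

```bash
python3 - <<'E'
from h import *
bot.move_straight(w(-135,-13,32),rate=80); st()
print(bot.move_straight(w(-135,-13,14),rate=20,contact_N=1.5)); st()
snap("side","side2",(150,330,250,400))
E
```

```text
t 4.98 dock [-134.8  -12.9   31.6] F [ 0.5   0.25 -0.15] w 70.3
True
t 5.49 dock [-135.1  -13.2   24.3] F [ 1.77 -0.    3.08] w 70.1
```

View pics/side2.png

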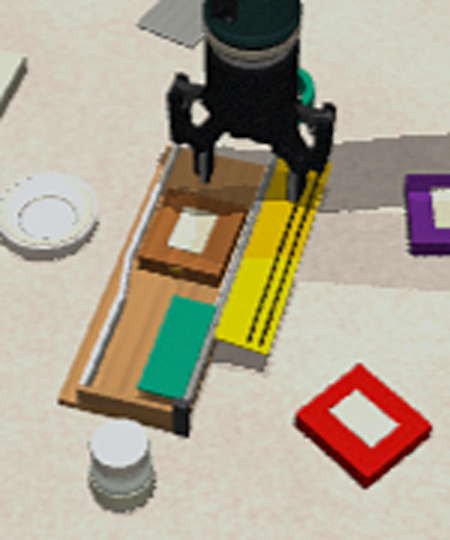

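Contact came at TCP z 24.3, as predicted. One finger is over the pedal at crop (297,190), the other behind the case at (204,175). Now I press.

```bash
python3 - <<'E'
from h import *
for z in (16,10,6): bot.move_straight(w(-135,-13,z),rate=30); st()
snap("side","side3",(150,330,250,400))
E
```

```text
t 5.97 dock [-135.   -12.7   15.8] F [ 0.41 -0.38  4.28] w 70.4
t 6.32 dock [-135.   -12.3    9.8] F [-1.34 -0.67  4.31] w 70.2
t 6.6 dock [-135.   -12.5    5.8] F [-0.99 -0.46  4.34] w 70.2
```

View pics/side3.png

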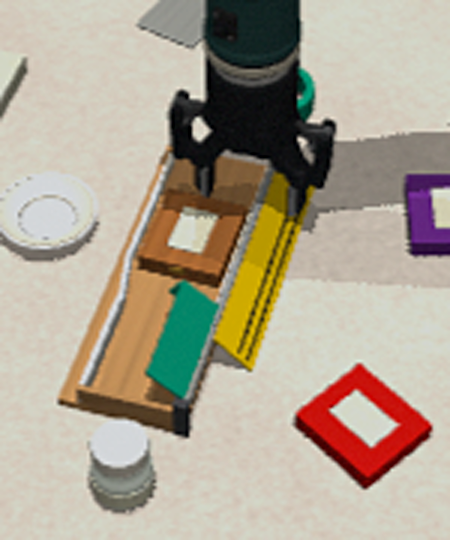

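```bash
cat >> h.py <<'E'
def flap(name):
    z=np.load(name+".npz");hsv=cv2.cvtColor(z['p'],cv2.COLOR_RGB2HSV).astype(int);D=dk(cloud("side",z['d']))
    M=(hsv[...,0]>70)&(hsv[...,0]<95)&(hsv[...,1]>100)&(D[...,0]>10)&(D[...,0]<90)&(abs(D[...,1]+20)<30)&(D[...,2]>25)
    P=D[M];c=np.polyfit(P[:,1],P[:,2],1);print('flap angle',-np.arctan(c[0]),len(P),P[:,2].max())
def case(name):
    z=np.load(name+".npz");hsv=cv2.cvtColor(z['p'],cv2.COLOR_RGB2HSV).astype(int);D=dk(cloud("side",z['d']))
    M=(hsv[...,0]<14)&(hsv[...,1]>140)&(hsv[...,2]>60)&(abs(D[...,2]-26)<3.5)&(abs(D[...,1]+45)<60)&(D[...,0]>-190)&(D[...,0]<95)
    n,L,s_,_=cv2.connectedComponentsWithStats(cv2.morphologyEx(M.astype(np.uint8),cv2.MORPH_CLOSE,np.ones((3,3))));M=L==1+s_[1:,4].argmax()
    P=D[M];print('case dock x',P[:,0].min(),P[:,0].max(),'y',P[:,1].min(),P[:,1].max(),'z',np.median(P[:,2]))
E
python3 -c "
from h import *
flap('side2');flap('side3');case('side2');case('side3')"
```

```text
flap angle 0.029264110489993816 429 41.26379591765268
flap angle 0.6578679478302938 405 62.19861572798126
case dock x -118.90066344859352 749.5678488381448 y -82.1070238911932 224.25725964177047 z 25.828678862833108
case dock x -118.7956608683388 749.5678488381448 y -80.9935302749836 224.25725964177047 z 25.80652433418389
```

```bash
python3 - <<'E'
from h import *
for x in (-110,-80,-50,-20): bot.move_straight(w(x,-13.5,5.8),rate=40); st()
snap("side","side4",(150,330,250,400)); flap("side4"); case("side4")
snap("top","top4",(190,280,225,440))
E
```

```text
t 7.42 dock [-108.8  -13.2    5.7] F [-3.89  1.05  1.85] w 70.2
t 8.32 dock [-79.1 -13.6   5.9] F [-2.54 -0.36  3.05] w 70.1
t 9.22 dock [-49.1 -13.4   5.8] F [-3.54  0.47  2.88] w 70.1
t 10.12 dock [-19.2 -13.4   5.8] F [-4.73 -0.66  1.78] w 70.2
flap angle -1.0099237634658085 1064 387.5333650222095
case dock x -9.060763482657789 74.80949506288682 y -79.8124016395328 -41.97474566178966 z 25.968056890563503
```

View pics/side4.png

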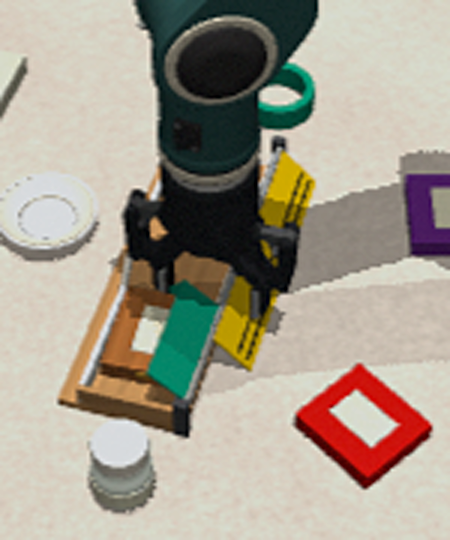

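View pics/top4.png

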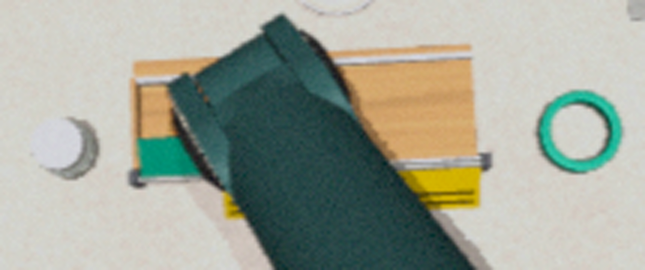

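The case is under the open flap with its front at dock x about 73, as expected from the finger (at crop (160,280)). Now the final push, dwell and look.

```bash
python3 - <<'E'
from h import *
bot.move_straight(w(1.5,-13.5,5.8),rate=30); bot.dwell(0.4); st()
snap("side","side5",(190,310,270,370)); case("side5")
E
```

```text
t 11.49 dock [  1.8 -13.6   5.9] F [-2.71 -0.39  2.73] w 69.8
case dock x 14.104412188271375 95.11265342413377 y -79.87718792998783 -12.937097308378236 z 25.850052153418318
```

View pics/side5.png

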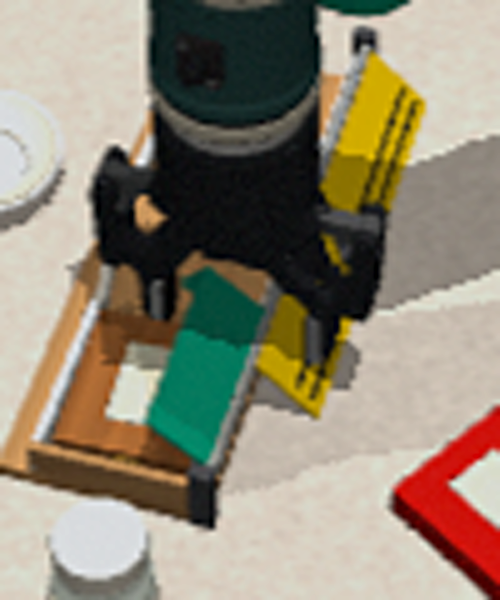

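The case spans dock x 14 to 95 (centre about 54), with a small gap to the stop, and the flap is still up. Back off a little, then release.

```bash
python3 - <<'E'
from h import *
bot.move_straight(w(-8,-13.5,5.8),rate=40)
bot.move_straight(w(-8,-13.5,30),rate=40); bot.move_straight(w(-8,-13.5,180),rate=120)
bot.reach(w(-230,-13,260),rot(-1)); st()
snap("side","side6",(190,310,270,370)); flap("side6"); case("side6")
snap("top","top6",(190,280,225,440))
E
```

```text
t 15.02 dock [-227.8  -12.9  259.3] F [ 0.11  0.71 -0.54] w 70.2
flap angle -0.007500466902823297 423 40.43298893918116
case dock x 13.466687296439972 749.5678488381448 y -80.37883356443358 224.25725964177047 z 25.971906884274528
```

View pics/side6.png

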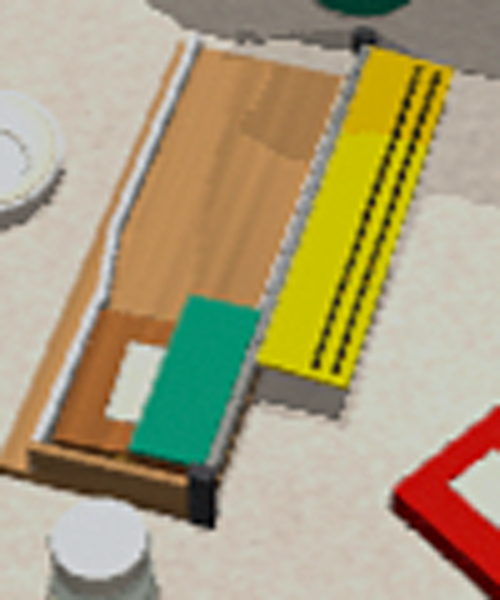

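View pics/top6.png

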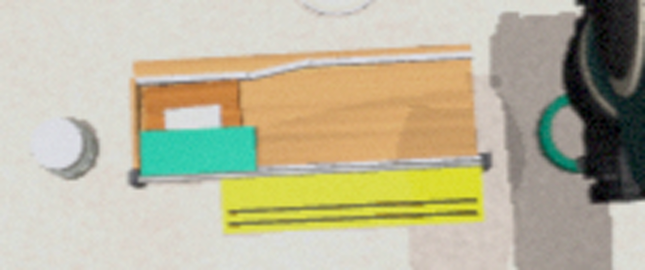

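The flap is shut (fit about 0 rad). The case is flat behind the lip with its rear edge at dock x about 13.5, and the arm is clear, so I hand it in.

```bash
python3 - <<'E'
from h import *
bot.dwell(0.3); st(); order.finish_job()
E
```

```text
t 15.42 dock [-229.2  -13.1  259.9] F [ 0.09 -0.12  0.48] w 70.1
the job is handed in; nothing more can be done
```

The case is in the dock behind the shut flap, and I handed the job in at 15.4 s; no verdict came back. I pressed the pedal to about 0.66 rad, pushed the case along the lane with the other finger, backed off, let the flap drop and moved clear.

**Last checks, all from camera images:**
- **Case position:** its rear edge is at dock x about 13.5 mm, so its centre is about 53–54 mm. It lies flat, with its top at 26 mm, and parallel to the lane by eye. I did not fit its final yaw or its y exactly, because the flap hides part of it.
- **Flap:** the fitted angle is about 0 rad, so it is shut.
- **Flap while pushing:** in the mid-push picture the angle fit gave a meaningless value because other teal pixels got in. There I judged the flap held open by eye and by the steady force on the tool. I did not fit it for the last push either.
- **Other things:** in the last crops the jar, tape and red block look unmoved, as does the visible part of the near dish. I did not check the mug, bottle, knife, stone or far dish; the arm only passed above the table on its way in.

**One thing disagreed:** the case in the lane looks brown, not charcoal, and I saw no charcoal one. I chose it because its place, size, wood and paper patch match the description. The only other case-shaped things I saw were red and purple, lying off the lane.

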